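# Loosen the settled lacquer in a spray can and rack it upright

### The arm

A 6-joint arm with a two-finger parallel gripper is mounted at the origin on a cart in front of the work surface, level with it; the furniture and walls round the work are solid. World frame = base frame: x ahead of the robot, y to its left, z up, the work surface at z = 0. Lengths are in mm, angles in rad, forces in N, time in s.
With the tool pointing down it reaches from about 375 to 900 mm from the base axis. Payload 3.1 kg.
Tool frame: the origin (TCP) lies midway between the tips of the shut fingers; the grasp point (between the pads) lies 19 mm behind it; z points along the fingers, y is the line along which they close (so a half turn about z gives the same grasp; the last joint's range is limited). The gripper opens to 85 mm and grips with 20 to 120 N. Pads are 22 mm wide; open, the fingers measure 114 mm over their backs; the gripper's body (76 mm by 85 mm) begins 54 mm behind the grasp point. The pads swing forward as they close: fully open they stand 13 mm farther back than shut.
Start: joints at [-1.306, 0.527, 1.433, -0, 1.181, -0.178], TCP at [267.813, -564.688, 231.31] pointing down, gripper open.
Joint ranges: [-3.08, 3.08], [-0.75, 2.2], [0.22, 2.44], [-1.43, 4.57], [0, 2.65], [-2.85, 2.85]. Speed limits (rad/s): [2.79, 2.79, 3.14, 3.14, 3.14, 3.14].

### API

Orientations are given as a rotation vector (axis times angle).
In Python, from cell import arm gives the robot as it stands.
- The arm moves only by the tool play_rows, never from a script. Its argument "deltas" is a list of rows, each a list of 7 numbers: the turn, a rotation vector about the tool's x, y, z in degrees, then the shift along the tool's x, y, z in m, then the opening, from -1 (shut) to 1 (fully open). A call has 1 to 10 rows; each row is the pose to reach, as a shift and turn from the pose commanded when the call began, along the tool's axes at that moment; what a row does not reach only later rows make up. A row lasts 1/12 s, in which the tool goes at most 41.7 mm and 7.16 degrees, less where a joint would pass 70% of its speed; a pose out of reach is approached as far as the arm can. A call with a gripper value outside its range is refused whole. The fingers move at their own pace and stop on an object; "newtons" is the grip in N (left out, the last holds). Time passes only in rows, so rows that repeat a pose let the fingers close. It gives the time, the measured TCP pose, the force, the opening and the grip force at its end, in the units of the state.
- arm.sense(): the state, without advancing time (a new reading comes with each control period).
- arm.read_camera(name): name is "side" or "top" or "wrist"; returns a dict with "pixels" (400x640x3 uint8, red, green, blue), "range_z" (400x640 float32, mm along the optical axis (not along the pixel's ray), 0 where there is no reading), "fx", "fy", "cx", "cy" (pixels), "cam_to_world" (4x4, takes a point from camera to world coordinates). Camera axes: x right, y down, z forward; pixel columns grow to the right and rows downward; lengths in mm; the calibration is good to about 2 mm. The wrist camera is an equidistant fisheye: a pixel r from the principal point sees the ray r / f radians off the axis. A picture is of the moment at which its call begins.
- arm.close_job(): hands the job in; it is judged then, once.
The state is a dict: "time_s": time; "joints": joint angles; "qvel": joint speeds; "effort": joint torques, N m; "eef_pos": TCP position; "orientation": TCP orientation; "ft_force": force on the tool from outside, world axes, zero at the start; "wrist_torque": the same for the moment, N m; "gripper_width": finger opening in mm; "gripper_force": force on a finger pad.
Only numpy, scipy, OpenCV 4.12 (cv2) and the standard library are available. Lean on these libraries where they do the work, as an engineer would, in place of code of your own. Each camera call takes 0.05 s, during which the arm holds its last target. There are 200 camera calls.

### The job

The lacquer in the capped spray can on the bench has settled. Turn the can fully upside down and keep it there until the mixing ball inside has sunk through to the cap end (three to four seconds), then turn it right way up and lower it gently, not dropped, into the empty pocket of the wooden can rack, so that it stands upright on the pocket's floor. Leave the nozzle can in the rack and the jar, tape roll and sanding block on the bench as they are.

Things in the scene. Friction and masses are not known exactly. Their poses are not given: they have to be found in the camera images.
- capped_can: the spray can to be mixed: round, 54 mm across and 202 mm high, dark label, with a flat-topped black cap that covers the nozzle and cannot come off; about 0.36 kg. It starts upright on the bench, alone. Origin: centre of its underside; z points from the underside to the cap.
- can_middle (a point): centre of the capped can, on its axis 101 mm above its underside; turns with the can
- mixing_ball (a joint): how far the steel mixing ball (30 g) inside the capped can, not visible from outside, has moved from the bottom (0) towards the cap (0.10 m, at the stop). It sinks slowly, only when the can is turned over: 1.3 to 2.7 s from end to end.
- can_rack: wooden block fixed to the bench, 94 mm (its x) by 216 mm (its y) by 36 mm high, with two round blind pockets 65 mm across and 24 mm deep at y = +56 and -56 mm; one pocket holds the nozzle can, the other is empty. Origin: centre of its underside, z up.
- pocket_a (a point): centre of the floor of the rack's empty pocket, 12 mm above the bench; the rack's top is 24 mm above this point
- pocket_b (a point): centre of the floor of the rack's other pocket, where the nozzle can stands
- nozzle_can: bystander: another spray can, 54 mm across and 196 mm high, pale shoulder and a bare thin nozzle on top, no cap; stands in pocket b. Origin: centre of its underside.
- jar: bystander: round jar with a lid, 84 mm across and 102 mm high, upright on the bench behind the work. Origin: centre of its underside.
- tape: bystander: roll of masking tape lying flat, 101 mm across and 24 mm high, between the robot and the work. Origin: centre of its underside.
- sander: bystander: wooden sanding block, 42 x 76 x 29 mm, flat on the bench near the robot. Origin: centre of its underside.

How it is judged (in metres and radians):
On the way:
1. the capped can is upside down (within 30 degrees of straight) and its mixing ball has reached the cap end (angle between capped_can's own z axis and vertical above 2.62 rad and value of joint mixing_ball above 0.09 m), for 0.2 s.
At the end, for the whole second after the job is handed in: The capped can stands at rest, upright within 3.5 degrees, in the rack's empty pocket, its underside within 3 mm of the pocket's floor and within 9 mm of its centre; the nozzle can stands upright in its own pocket (angle between each of capped_can, nozzle_can's own z axis and vertical below 0.06 rad and horizontal distance between capped_can and pocket_a below 0.009 m and z of capped_can in the frame of pocket_a between -0.003 and 0.003 m and linear speed of capped_can below 0.02 m/s and horizontal distance between nozzle_can and pocket_b below 0.009 m); the robot touches nothing.
It fails at once if the capped can was dropped or banged into the rack (over 60 N) (contact force between capped_can and can_rack above 60 N).
It fails at once if the nozzle can was knocked over or pulled out of its pocket (angle between nozzle_can's own z axis and vertical above 0.3 rad or distance of nozzle_can from where it was at the start of the episode above 0.03 m).
It fails at once if the jar was pushed more than 30 mm or tipped (distance of jar from where it was at the start of the episode above 0.03 m or angle between jar's own z axis and vertical above 0.3 rad).
It fails at once if the tape roll was moved more than 30 mm (distance of tape from where it was at the start of the episode above 0.03 m).
It fails at once if the sanding block was moved more than 30 mm (distance of sander from where it was at the start of the episode above 0.03 m).
It also fails if it takes over 64 s, if anything falls off the work surface, if the arm or the gripper's body presses on something with over 40 N, if the wrist force passes 120 N, or if a joint passes its speed limit or range.

## Working session

There is one attempt and no reset: what is moved stays moved. The work goes in short steps, Python scripts to look and compute and a tool call to move; the robot and the scene stay as the last step left them, time stands still between calls to the robot, and variables do not carry over. Pictures are saved under pics/ and viewed, at most 10 in all, crops included, and the job is handed in when it is done.

Besides the shell and the picture viewer there is one more tool, called after "Request:" by a JSON object that holds its "fn" and its "kwargs". play_rows: Moves the arm, as the interface text tells. Its arguments: {"type":"object","properties":{"deltas":{"type":"array","items":{"type":"array","items":{"type":"number"}}},"newtons":{"type":"number"}},"required":["deltas"]}

```bash
mkdir -p pics; ls
python3 - <<'E'
from cell import arm
import cv2,numpy as np
print(arm.sense())
for n in("top","side"):
    d=arm.read_camera(n); np.savez(n+".npz",**d)
    cv2.imwrite(f"pics/{n}0.png",d["pixels"][:,:,::-1])
    print(n,d["fx"],d["fy"],d["cx"],d["cy"],d["cam_to_world"].round(3).tolist())
E
```

```text
pics
{'time_s': 0.0, 'joints': array([-1.30650111e+00,  5.28443361e-01,  1.43389661e+00, -1.30805218e-05,
        1.18143499e+00, -1.78479397e-01]), 'qvel': array([-5.62148974e-05, -2.67854604e-04, -9.28998784e-06, -2.89549205e-04,
       -1.09675335e-03, -1.60678638e-03]), 'effort': array([ 2.66391267e-03, -4.42343581e+01, -1.78022987e+01, -7.07526078e-05,
        8.34693405e-03,  9.86075094e-06]), 'eef_pos': array([ 267.62315483, -564.00327882,  230.34946431]), 'orientation': array([-3.06278989e+00, -6.89370210e-01,  1.65908988e-04]), 'ft_force': array([ 0.46556406, -0.34196136, -0.16168495]), 'wrist_torque': array([-0.00840571, -0.02650789,  0.00421282]), 'gripper_force': 0.0, 'gripper_width': 85.59891417099566}
top 395.2024899405649 395.2024899405649 322.05505199979643 190.66616184153523 [[0.012, -0.993, 0.119, 458.729], [-1.0, -0.012, -0.006, -9.713], [0.007, -0.119, -0.993, 961.149], [0.0, 0.0, 0.0, 1.0]]
side 463.1853227685942 463.1853227685942 321.3973537022414 204.2071125185569 [[0.953, -0.113, 0.28, 199.411], [-0.302, -0.352, 0.886, -1212.645], [-0.001, -0.929, -0.37, 578.001], [0.0, 0.0, 0.0, 1.0]]
```

View pics/top0.png

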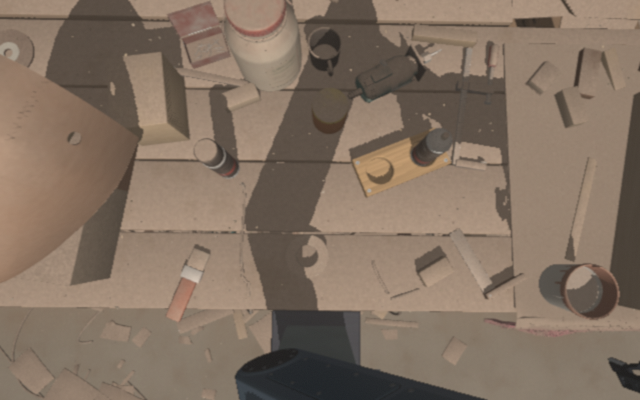

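View pics/side0.png

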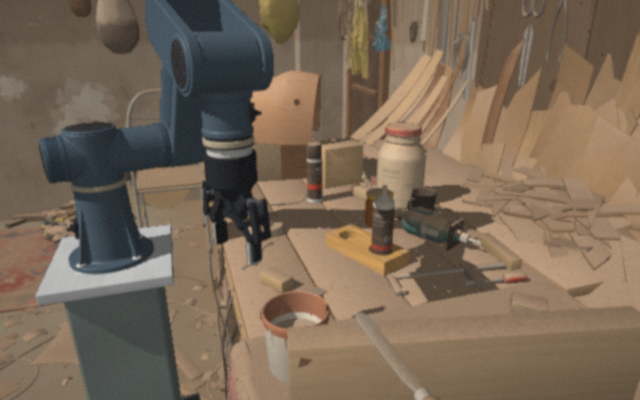

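The top view shows the capped can at about (215,158), its top at (208,150). The rack is at (405,165), with the empty pocket at (380,170) and the nozzle can at (435,145). The jar is at (330,110), the tape at (308,255) and the sander at (433,270). The side view shows the can at (314,172) and the nozzle can at (383,220). Next I'll measure with the depth data.

```bash
cat > h.py <<'E'
import numpy as np
def cloud(n):
    d=np.load(n+".npz"); z=d["range_z"]; v,u=np.mgrid[0:400,0:640]
    P=np.stack([(u-d["cx"])/d["fx"]*z,(v-d["cy"])/d["fy"]*z,z,np.ones_like(z)],-1)@d["cam_to_world"].T
    P=P[...,:3]; P[z<=0]=np.nan
    return P,d["pixels"]
E
python3 - <<'E'
from h import cloud
import numpy as np,cv2
from scipy import ndimage as ni
for n in("top","side"):
    P,px=cloud(n); print(n)
    x,y,z=P[...,0],P[...,1],P[...,2]
    m=(z>10)&(x>250)&(x<800)&(y>-450)&(y<450)
    L,k=ni.label(m)
    for i in range(1,k+1):
        q=P[L==i]
        if len(q)>60: 
            r,c=np.where(L==i); print(len(q),"uv",c.min(),c.max(),r.min(),r.max(),"min",q.min(0).round(),"max",q.max(0).round())
P,px=cloud("top")
def circ(m,nm):
    q=P[m][:,:2].astype(np.float32)
    (c,r)=cv2.minEnclosingCircle(q); print(nm,len(q),"encl",np.round(c,1),round(r,1),"z",np.nanmedian(P[m][:,2]).round(1))
z=P[...,2]
def box(u0,u1,v0,v1): 
    b=np.zeros(z.shape,bool); b[v0:v1,u0:u1]=1; return b
circ(box(185,245,130,185)&(z>195)&(z<210),"cap top")
circ(box(300,355,80,140)&(z>95)&(z<108),"jar top")
m=box(345,455,130,200)&(z>31)&(z<41)
q=P[m]; print("rack",cv2.minAreaRect(q[:,:2].astype(np.float32)),q[:,2].mean())
m=box(360,400,150,190)&(z>4)&(z<20); circ(m,"pocket floor")
m=box(400,470,110,180)&(z>50); print("nozz",P[m].max(0)); 
w=box(400,470,110,180)&(z>120)&(z<175); circ(w,"nozzle shoulder")
circ(box(280,335,225,285)&(z>17)&(z<32),"tape")
s=P[box(410,455,250,290)&(z>20)&(z<40)]; print("sander",s.mean(0),s.max(0),s.min(0))
P,px=cloud("side"); z=P[...,2]
for nm,b in(("can",box(304,324,140,205)),("nozz",box(368,396,185,255))):
    for lo,hi in((40,70),(70,100),(100,130),(130,160)):
        q=P[b&(z>lo)&(z<hi)]; print(nm,lo,len(q),np.nanmedian(q,0).round(1) if len(q) else "",q.min(0).round() if len(q) else "",q.max(0).round() if len(q) else "")
t=cv2.resize(px[130:270,290:440,::-1],None,fx=5,fy=4,interpolation=cv2.INTER_CUBIC)
t=np.load("top.npz")["pixels"][60:300,180:500,::-1]; cv2.imwrite("pics/topc.png",cv2.resize(t,None,fx=2.5,fy=2.5,interpolation=2))
E
```

```text
top
15481 uv 14 189 63 215 min [499. 312.  10.] max [800. 450. 389.]
1358 uv 312 348 88 133 min [715. -71.  10.] max [797.  11. 108.]
111 uv 364 380 93 102 min [ 787. -153.   19.] max [ 800. -115.   66.]
400 uv 220 259 95 111 min [767. 142.  10.] max [800. 235.  42.]
539 uv 454 486 101 169 min [ 630. -416.   10.] max [ 800. -337.   18.]
3844 uv 352 452 127 196 min [ 559. -322.   10.] max [728. -86. 211.]
1086 uv 194 239 138 177 min [602. 188.  10.] max [652. 239. 207.]
344 uv 240 250 182 292 min [331. 151.  10.] max [587. 178.  45.]
1106 uv 286 328 234 277 min [368. -31.  12.] max [468.  68.  31.]
1181 uv 166 209 248 321 min [264. 251.  10.] max [432. 344.  18.]
633 uv 418 454 256 286 min [ 350. -324.   11.] max [ 420. -243.   35.]
104 uv 372 387 260 290 min [ 339. -171.   10.] max [ 410. -132.   41.]
433 uv 476 508 268 299 min [ 323. -450.   10.] max [ 393. -380.   29.]
84 uv 395 420 288 297 min [ 324. -242.   11.] max [ 348. -189.   44.]
7008 uv 246 487 348 399 min [ 250. -163.  229.] max [317. 106. 588.]
side
250 uv 200 219 12 31 min [ 250. -450.  562.] max [ 279. -437.  589.]
541
[... 944 characters left out ...]
z 24.9
sander [ 384.77345545 -281.7540018    29.35117812] [ 418.25810743 -227.72553966   39.99879866] [ 345.61755461 -324.45475006   20.19007673]
can 40 170 [625.3 197.   54.6] [581. 174.  40.] [694. 452.  70.]
can 70 165 [624.7 196.2  84.5] [598. 183.  70.] [694. 452. 100.]
can 100 170 [625.8 196.  116.1] [597. 181. 100.] [694. 448. 130.]
can 130 180 [627.3 197.5 147.3] [599. 183. 130.] [727. 448. 160.]
nozz 40 315 [ 661.3 -271.4   56.7] [ 634. -286.   40.] [853. 135.  70.]
nozz 70 371 [ 665.2 -268.1   85.4] [ 634. -285.   70.] [851. 101. 100.]
nozz 100 338 [ 661.7 -271.4  108.1] [ 634. -286.  100.] [792.   9. 130.]
nozz 130 251 [ 650.6 -276.9  145. ] [ 634. -285.  130.] [ 684. -248.  160.]
```

View pics/topc.png

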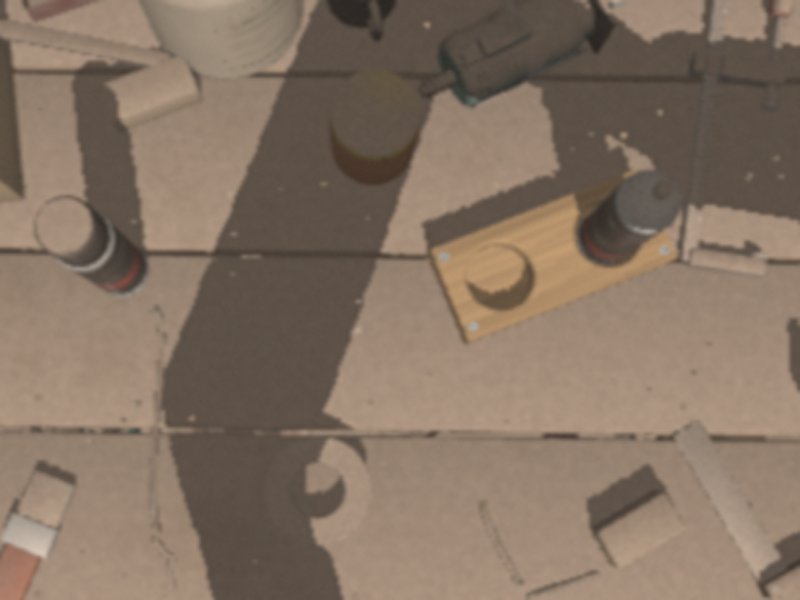

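The crop shows the can top at (65,228), the empty pocket at (500,277), and the nozzle can standing in the far pocket. The measurements match the given sizes:

| Item | Position, mm | Size check |
|---|---|---|
| Capped can | (627, 213) | top at z 202 |
| Rack centre | (643.5, -203.5) | 94.4 x 216.4, yaw about 22.5° |
| Pocket a | about (622, -152) | from the rack centre and yaw |

I'll grasp with the tool horizontal and roll the wrist to invert the can. First I'll raise the arm and move to clear space.

Request:
{"fn": "play_rows", "kwargs": {"deltas": [[0,0,0,0.05,-0.03,-0.04,1],[0,0,0,0.09,-0.06,-0.08,1],[0,0,0,0.12,-0.09,-0.11,1],[0,0,0,0.15,-0.12,-0.14,1],[0,0,0,0.18,-0.15,-0.17,1],[0,0,0,0.21,-0.18,-0.19,1],[0,0,0,0.24,-0.21,-0.19,1],[0,0,0,0.27,-0.24,-0.19,1],[0,0,0,0.3,-0.27,-0.19,1],[0,0,0,0.33,-0.3,-0.19,1]]}}

```text
time_s: 0.93
eef_pos: [410.1, -227.2, 413.3]
orientation: [3.064, 0.689, 0.001]
ft_force: [0.6, -0.6, -0.2]
gripper_width: 85.1
gripper_force: 0.0
```

```bash
cat >> h.py <<'E'
import json
from scipy.spatial.transform import Rotation as Ro
def log():
    from cell import arm
    s=arm.sense(); d={k:np.asarray(v).tolist() for k,v in s.items()}
    open("log.jsonl","a").write(json.dumps(d)+"\n")
    R=Ro.from_rotvec(s["orientation"])
    print("t",round(s["time_s"],2),"q",np.round(s["joints"],3),"p",np.round(s["eef_pos"],1)); print("R",R.as_matrix().round(3).tolist(),"F",np.round(s["ft_force"],1),"w",round(s["gripper_width"],1),s["gripper_force"])
    return s,R
E
python3 -c "
from h import *;log()"
```

```text
t 0.93 q [-0.745  0.127  1.53   0.     1.483  0.384] p [ 410.1 -227.2  413.3]
R [[0.904, 0.428, 0.001], [0.428, -0.904, -0.001], [0.001, 0.001, -1.0]] F [ 0.6 -0.6 -0.2] w 85.1 0.0
```

Request:
{"fn": "play_rows", "kwargs": {"deltas": [[2.5,6.5,0,0,0,0,1],[5,13,0,0,0,0,1],[8,19,0,0,0,0,1],[11,26,0,0,0,0,1],[13,32,0,0,0,0,1],[15,37,0,0,0,0,1]]}}

```text
time_s: 1.43
eef_pos: [409.5, -229.2, 412.5]
orientation: [-2.567, -0.577, -0.792]
ft_force: [-0.7, 0.4, -0.3]
gripper_width: 85.8
gripper_force: 0.0
```

```bash
python3 -c "
from h import *;log()"
```

```text
t 1.43 q [-1.165  0.176  1.663  0.631  1.622 -0.108] p [ 409.5 -229.2  412.5]
R [[0.755, 0.488, 0.438], [0.267, -0.839, 0.475], [0.599, -0.242, -0.764]] F [-0.7  0.4 -0.3] w 85.8 0.0
```

```bash
cat > k.py <<'E'
import numpy as np,json
from scipy.spatial.transform import Rotation as Ro
from scipy.optimize import least_squares
Z=lambda a:Ro.from_euler('z',a).as_matrix()
Y=lambda a:Ro.from_euler('y',a).as_matrix()
def fk(q,P,wrist=False):
    h,d,L1,L2,L3,e=P; z=np.array([0,0,1.])
    A=Z(q[0]); B=A@Y(q[1]); C=A@Y(q[1]+q[2]); W=C@Z(q[3])@Y(q[4])@Z(q[5]); 
    w=A@[0,d,h]+B@[0,0,L1]+C@[e,0,L2]
    T=W@Z(np.pi/2)
    return (w+W@[0,0,L3],T,w) if wrist else (w+W@[0,0,L3],T)
def fit():
    D=[json.loads(l) for l in open("log.jsonl")]
    D=[(d["joints"],d["eef_pos"],d["orientation"]) for d in D]
    D.append(([-1.3065,.52844,1.4339,0,1.18143,-.17848],[267.62,-564,230.35],[-3.06279,-.68937,0]))
    f=lambda P:np.concatenate([fk(q,P)[0]-p for q,p,_ in D])
    s=least_squares(f,[250,110,430,430,230,0])
    err=[Ro.from_matrix(fk(q,s.x)[1].T@Ro.from_rotvec(o).as_matrix()).magnitude() for q,p,o in D]
    return s.x,np.abs(s.fun).max(),max(err)
LO=np.array([-3.08,-.75,.22,-1.43,0,-2.85]);HI=np.array([3.08,2.2,2.44,4.57,2.65,2.85])
def ik(p,R,q0,P):
    def f(q):
        a,T=fk(q,P); return np.r_[(a-p)/100,Ro.from_matrix(T.T@R).as_rotvec()]
    s=least_squares(f,np.clip(q0,LO+.01,HI-.01),bounds=(LO,HI)); return s.x,np.abs(s.fun).max()
E
python3 - <<'E'
from k import *
P,a,b=fit(); print(P.round(1),a,b)
E
```

```text
[274.2 111.  588.  391.7 296.7 114.1] 0.003196072072739753 9.355179704370969e-05
```

```bash
cat >> k.py <<'E'
def Rt(phi,s,tilt=0):
    c,n=np.cos(np.radians(phi)),np.sin(np.radians(phi)); t=np.radians(tilt)
    z=np.array([c*np.cos(t),n*np.cos(t),-np.sin(t)]); y=s*np.array([-n,c,0]); return np.stack([np.cross(y,z),y,z],1)
E
python3 - <<'E'
from k import *
P,_,_=fit()
for nm,pt,hs in(("can",(627,213),(105,)),("pock",(622,-152),(119,)),("invert",(560,30),(400,))):
  for h in hs:
    for tilt in (0,15):
      for phi in range(-60,121,15):
        for s in(1,-1):
          R=Rt(phi,s,tilt); p=np.array([*pt,h])+R[:,2]*23
          best=None
          for q0 in ([np.arctan2(pt[1],pt[0])-.2,.6,2,2,1.3,1.2],[0,.6,2,2,1.3,-1.2],[0,.6,2,3.1,1.3,1.2],[0,.6,2,3.1,1.3,-1.2],[-.8,.6,2,1,1.3,-.5]):
            q,e=ik(p,R,q0,P)
            if e<1e-3:
                m=np.min(np.minimum(q-LO,HI-q))
                if best is None or m>best[0]: best=(m,q,fk(q,P,True)[2])
          if best: print(nm,"tilt",tilt,"phi",phi,s,"marg",round(best[0],2),best[1].round(2),"wrist",best[2].round())
E
```

```text
can tilt 0 phi -45 1 marg 0.06 [0.57 1.16 1.59 4.51 1.49 1.18] wrist [433. 407. 105.]
can tilt 0 phi -45 -1 marg 0.06 [ 0.57  1.16  1.59  4.51  1.49 -1.96] wrist [433. 407. 105.]
can tilt 0 phi -30 1 marg 0.38 [0.52 1.15 1.77 4.19 1.46 1.38] wrist [390. 350. 105.]
can tilt 0 phi -30 -1 marg 0.38 [ 0.52  1.15  1.77  4.19  1.46 -1.76] wrist [390. 350. 105.]
can tilt 0 phi -15 1 marg 0.52 [0.42 1.17 1.92 3.82 1.53 1.54] wrist [363. 284. 105.]
can tilt 0 phi -15 -1 marg 0.52 [ 0.42  1.17  1.92  3.82  1.53 -1.6 ] wrist [363. 284. 105.]
can tilt 0 phi 0 1 marg 0.41 [0.27 1.21 2.03 3.41 1.67 1.6 ] wrist [353. 213. 105.]
can tilt 0 phi 0 -1 marg 0.41 [ 0.27  1.21  2.03  3.41  1.67 -1.54] wrist [353. 213. 105.]
can tilt 0 phi 15 1 marg 0.35 [0.08 1.23 2.09 2.96 1.74 1.54] wrist [363. 142. 105.]
can tilt 0 phi 15 -1 marg 0.35 [ 0.08  1.23  2.09  2.96  1.74 -1.6 ] wrist [363. 142. 105.]
can tilt 0 phi 30 1 marg 0.37 [-0.09  1.22  2.07  2.52  1.69  1.48] wrist [390.  76. 105.]
can tilt 0 phi 30 -1 marg 0.37 [-0.09  1.22  2.07  2.52  1.69 -1.66] wrist [390.  76. 105.]
can tilt 0 phi 45 1 marg 0.4
[... 12069 characters left out ...]
 471.]
invert tilt 15 phi 75 -1 marg 0.74 [-0.64  0.49  1.7   1.14  1.71 -0.7 ] wrist [ 492. -225.  471.]
invert tilt 15 phi 90 1 marg 0.42 [-0.58  0.57  1.53  1.02  1.9   2.43] wrist [ 560. -234.  471.]
invert tilt 15 phi 90 -1 marg 0.75 [-0.58  0.57  1.53  1.02  1.9  -0.71] wrist [ 560. -234.  471.]
invert tilt 15 phi 105 1 marg 0.44 [-0.51  0.65  1.37  0.92  2.09  2.41] wrist [ 628. -225.  471.]
invert tilt 15 phi 105 -1 marg 0.56 [-0.51  0.65  1.37  0.92  2.09 -0.73] wrist [ 628. -225.  471.]
invert tilt 15 phi 120 1 marg 0.38 [-0.43  0.72  1.22  0.81  2.27  2.35] wrist [ 692. -199.  471.]
invert tilt 15 phi 120 -1 marg 0.38 [-0.43  0.72  1.22  0.81  2.27 -0.79] wrist [ 692. -199.  471.]
```

```bash
cat >> k.py <<'E'
def go(target,phi,s,tilt,n=6,R=None):
    """target TCP mm; prints tool-frame delta from the measured pose and a joint check on the way"""
    from h import log
    st,R0=log(); P,a,b=fit(); R0=R0.as_matrix(); p0=st["eef_pos"]; Rg=Rt(phi,s,tilt) if R is None else R
    rv=Ro.from_matrix(R0.T@Rg).as_rotvec(); sh=R0.T@(np.array(target)-p0)
    print("fit",P.round(1),round(a,2),"| DELTA deg",np.degrees(rv).round(1),"m",(sh/1000).round(4),"rows>=",round(max(np.linalg.norm(sh)/41.7,np.degrees(np.linalg.norm(rv))/7.16),1))
    q=st["joints"]
    for i in range(1,n+1):
        q,e=ik(p0+R0@sh*i/n,R0@Ro.from_rotvec(rv*i/n).as_matrix(),q,P)
        print("  ",q.round(2),"e%.4f"%e,"marg",np.minimum(q-LO,HI-q).min().round(2),"wrist",fk(q,P,True)[2].round())
E
python3 - <<'E'
from k import *
d=Rt(60,-1,10)[:,2]
go(np.array([627,213,105])-d*105+[0,0,0],60,-1,10)
E
```

```text
t 1.43 q [-1.165  0.176  1.663  0.631  1.622 -0.108] p [ 409.5 -229.2  412.5]
R [[0.755, 0.488, 0.438], [0.267, -0.839, 0.475], [0.599, -0.242, -0.764]] F [-0.7  0.4 -0.3] w 85.8 0.0
fit [274.2 111.  588.  391.7 296.7 114.1] 0.0 | DELTA deg [ 18.7  37.1 -27.5] m [ 0.0461 -0.1451  0.4608] rows>= 11.6
   [-1.1   0.23  1.82  0.75  1.5  -0.28] e0.0000 marg 0.62 wrist [ 293. -333.  566.]
   [-1.02  0.33  1.95  0.89  1.39 -0.49] e0.0000 marg 0.49 wrist [ 311. -296.  491.]
   [-0.92  0.47  2.04  1.06  1.3  -0.75] e0.0000 marg 0.4 wrist [ 333. -257.  413.]
   [-0.81  0.66  2.09  1.24  1.28 -1.03] e0.0000 marg 0.35 wrist [ 361. -217.  334.]
   [-0.68  0.85  2.07  1.41  1.32 -1.28] e0.0000 marg 0.37 wrist [ 393. -174.  255.]
   [-0.54  1.03  2.    1.53  1.4  -1.46] e0.0000 marg 0.44 wrist [ 429. -130.  175.]
```

Request:
{"fn": "play_rows", "kwargs": {"deltas": [[1.4,2.9,-2.1,0.004,-0.011,0.035,1],[2.9,5.7,-4.2,0.007,-0.022,0.071,1],[4.3,8.6,-6.3,0.011,-0.033,0.106,1],[5.7,11.4,-8.5,0.014,-0.045,0.142,1],[7.2,14.3,-10.6,0.018,-0.056,0.177,1],[8.6,17.1,-12.7,0.021,-0.067,0.212,1],[10,20,-14.8,0.025,-0.078,0.248,1],[11.5,22.8,-16.9,0.028,-0.089,0.283,1],[12.9,25.7,-19,0.032,-0.1,0.319,1],[14.4,28.5,-21.1,0.035,-0.112,0.354,1]]}}

```text
time_s: 2.27
eef_pos: [536.1, 42.4, 187.4]
orientation: [-1.957, -0.926, -1.328]
ft_force: [0.6, 0.4, 0.1]
gripper_width: 85.3
gripper_force: 0.0
```

Run:
```python
from k import *
d=Rt(60,-1,10)[:,2]
go(np.array([627,213,105])-d*105,60,-1,10,3)
```

```text
t 2.27 q [-0.73   0.78   2.089  1.349  1.288 -1.196] p [536.1  42.4 187.4]
R [[0.259, 0.808, 0.529], [0.216, -0.582, 0.784], [0.941, -0.088, -0.326]] F [0.6 0.4 0.1] w 85.3 0.0
fit [274.2 111.  588.  391.7 296.7 114.1] 0.0 | DELTA deg [ 4.3  8.8 -6.4] m [-0.0327 -0.0098  0.1051] rows>= 2.7
   [-0.67  0.87  2.07  1.42  1.32 -1.3 ] e0.0000 marg 0.37 wrist [ 395. -170.  248.]
   [-0.61  0.95  2.04  1.48  1.36 -1.39] e0.0000 marg 0.4 wrist [ 411. -150.  211.]
   [-0.54  1.03  2.    1.53  1.4  -1.46] e0.0000 marg 0.44 wrist [ 429. -130.  175.]
```

Request:
{"fn": "play_rows", "kwargs": {"deltas": [[1.1,2.2,-1.6,-0.008,-0.0025,0.026,1],[2.2,4.4,-3.2,-0.016,-0.005,0.053,1],[3.2,6.6,-4.8,-0.025,-0.007,0.079,1],[4.3,8.8,-6.4,-0.033,-0.01,0.105,1],[4.3,8.8,-6.4,-0.033,-0.01,0.105,1],[4.3,8.8,-6.4,-0.033,-0.01,0.105,1]]}}

```text
time_s: 2.77
eef_pos: [573.7, 123.9, 122.8]
orientation: [-1.743, -1.005, -1.456]
ft_force: [0.4, 0.2, -0.1]
gripper_width: 85.3
gripper_force: 0.0
```

Run:
```python
from k import *
from cell import arm
import cv2
d=arm.read_camera("wrist"); cv2.imwrite("pics/w1.png",d["pixels"][:,:,::-1])
np.savez("wrist.npz",**d)
d=arm.read_camera("side"); np.savez("side.npz",**d)
d=arm.read_camera("top"); np.savez("top.npz",**d)
from h import cloud
Pt,_=cloud("top"); b=np.zeros((400,640),bool); b[130:185,185:245]=1; z=Pt[...,2]
q=Pt[b&(z>195)&(z<210)]; print("cap",len(q),cv2.minEnclosingCircle(q[:,:2].astype(np.float32)))
d=Rt(60,-1,10)[:,2]
go(np.array([627,213,105])+d*23,60,-1,10,3)
```

```text
cap 486 ((627.7158813476562, 214.56427001953125), 24.976009368896484)
t 2.92 q [-0.548  1.025  2.003  1.528  1.398 -1.456] p [574.2 121.9 125.4]
R [[0.088, 0.865, 0.493], [0.152, -0.501, 0.852], [0.985, -0.0, -0.175]] F [0.4 0.  0.8] w 85.2 0.0
fit [274.2 111.  588.  391.7 296.7 114.1] 0.0 | DELTA deg [ 0.1  0.1 -0. ] m [-0.0016  0.      0.1302] rows>= 3.1
   [-0.45  1.04  1.97  1.62  1.39 -1.44] e0.0000 marg 0.47 wrist [449. -94. 169.]
   [-0.36  1.05  1.93  1.71  1.37 -1.41] e0.0000 marg 0.51 wrist [471. -57. 161.]
   [-0.27  1.07  1.88  1.79  1.35 -1.37] e0.0000 marg 0.56 wrist [492. -20. 153.]
```

View pics/w1.png

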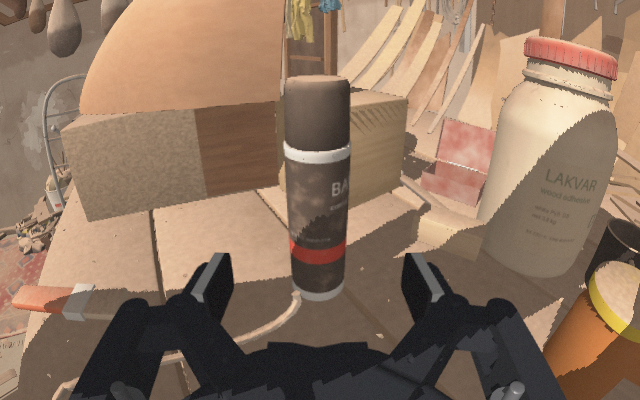

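The wrist view shows the can (column about 318) centred between the open fingers (columns 215 and 420), with nothing in the way. I'll advance and grip.

Request:
{"fn": "play_rows", "kwargs": {"deltas": [[0,0,0,0,0,0.03,1],[0,0,0,0,0,0.06,1],[0,0,0,0,0,0.09,1],[0,0,0,-0.001,0,0.115,1],[0,0,0,-0.001,0,0.131,1],[0,0,0,-0.001,0,0.131,1],[0,0,0,-0.001,0,0.131,1]], "newtons": 60}}

```text
time_s: 3.5
eef_pos: [638.6, 234.1, 102.0]
orientation: [-1.743, -1.008, -1.462]
ft_force: [-0.0, -0.2, -0.2]
gripper_width: 85.2
gripper_force: 0.0
```

Request:
{"fn": "play_rows", "kwargs": {"deltas": [[0,0,0,0,0,0,-0.2],[0,0,0,0,0,0,-0.2],[0,0,0,0,0,0,-0.2],[0,0,0,0,0,0,-0.2],[0,0,0,0,0,0,-0.5],[0,0,0,0,0,0,-0.5],[0,0,0,0,0,0,-0.5],[0,0,0,0,0,0,-0.5]], "newtons": 60}}

```text
time_s: 4.17
eef_pos: [638.8, 234.0, 101.3]
orientation: [-1.743, -1.005, -1.462]
ft_force: [-2.7, -3.1, 5.6]
gripper_width: 51.6
gripper_force: 62.5
```

Run:
```python
from k import *
d=Rt(60,-1,10)[:,2]
st=None
go(np.array([600,100,380])+d*23,75,-1,0,4)
```

```text
t 4.17 q [-0.266  1.065  1.877  1.79   1.349 -1.372] p [638.8 234.  101.3]
R [[0.087, 0.866, 0.493], [0.15, -0.501, 0.853], [0.985, -0.001, -0.173]] F [-2.7 -3.1  5.6] w 51.6 62.527488470077515
fit [274.2 111.  588.  391.7 296.7 114.1] 0.0 | DELTA deg [15.   9.9 -1.3] m [ 0.251   0.0333 -0.1586] rows>= 7.2
   [-0.34  0.95  1.87  1.64  1.41 -1.24] e0.0000 marg 0.57 wrist [502. -58. 209.]
   [-0.4   0.84  1.84  1.52  1.5  -1.11] e0.0000 marg 0.6 wrist [512. -96. 264.]
   [-0.46  0.74  1.79  1.44  1.61 -0.96] e0.0000 marg 0.65 wrist [ 523. -133.  320.]
   [-0.5   0.66  1.72  1.4   1.74 -0.82] e0.0000 marg 0.72 wrist [ 535. -167.  376.]
```

Request:
{"fn": "play_rows", "kwargs": {"deltas": [[0,0,0,0.015,0,-0.003,-0.5],[0,0,0,0.035,0,-0.006,-0.5],[2,1,0,0.06,0.004,-0.025,-0.5],[4,3,0,0.09,0.008,-0.045,-0.5],[6,4,0,0.12,0.012,-0.065,-0.5],[8,5,-1,0.15,0.016,-0.085,-0.5],[10,6.5,-1,0.18,0.021,-0.107,-0.5],[12,8,-1,0.21,0.027,-0.13,-0.5],[14,9,-1,0.235,0.031,-0.15,-0.5],[15,10,-1,0.25,0.033,-0.159,-0.5]]}}

```text
time_s: 5.0
eef_pos: [612.1, 117.6, 375.7]
orientation: [-1.404, -1.072, -1.397]
ft_force: [0.7, -0.7, -4.5]
gripper_width: 51.6
gripper_force: 64.1
```

Run:
```python
from k import *
from cell import arm
import cv2
a=[arm.read_camera(n)["pixels"][:,:,::-1] for n in("side","wrist")]
cv2.imwrite("pics/s2.png",np.vstack([cv2.resize(a[0][40:300,150:550],(400,260)),cv2.resize(a[1],(400,250))]))
go(np.array([605,122,375]),75,1,0,8)
```

```text
t 5.1 q [-0.504  0.662  1.717  1.394  1.733 -0.821] p [612.3 118.2 374.8]
R [[0.003, 0.965, 0.262], [0.003, -0.262, 0.965], [1.0, -0.002, -0.003]] F [ 0.6  0.8 -4.8] w 51.8 64.09461379051208
fit [274.2 111.  588.  391.7 296.7 114.1] 0.0 | DELTA deg [  0.3  -0.3 179.9] m [ 0.0002 -0.0081  0.0017] rows>= 25.1
   [-0.5   0.66  1.72  1.39  1.73 -0.43] e0.0000 marg 0.72 wrist [ 534. -168.  376.]
   [-0.5   0.66  1.72  1.39  1.73 -0.04] e0.0000 marg 0.72 wrist [ 533. -167.  376.]
   [-0.5   0.66  1.72  1.39  1.73  0.35] e0.0000 marg 0.72 wrist [ 533. -167.  376.]
   [-0.5   0.66  1.73  1.39  1.73  0.74] e0.0000 marg 0.71 wrist [ 532. -166.  376.]
   [-0.5   0.66  1.73  1.39  1.73  1.13] e0.0000 marg 0.71 wrist [ 531. -166.  376.]
   [-0.5   0.66  1.73  1.39  1.73  1.52] e0.0000 marg 0.71 wrist [ 530. -166.  375.]
   [-0.5   0.66  1.73  1.39  1.73  1.91] e0.0000 marg 0.71 wrist [ 529. -165.  375.]
   [-0.5   0.66  1.74  1.39  1.73  2.3 ] e0.0000 marg 0.55 wrist [ 528. -165.  375.]
```

View pics/s2.png

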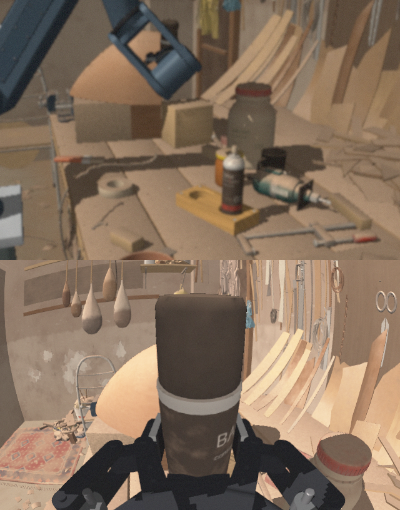

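The can is held upright (wrist view, columns 155–243) with free space around it. I'll roll it over and hold it there.

Request:
{"fn": "play_rows", "kwargs": {"deltas": [[0,0,4,0,0,0,-0.5],[0,0,10,0,0,0,-0.5],[0,0,16,0,0,0,-0.5],[0,0,22,0,0,0,-0.5],[0,0,28,0,0,0,-0.5],[0,0,34,0,0,0,-0.5],[0,0,40,0,0,0,-0.5],[0,0,46,0,0,0,-0.5],[0,0,53,0,0,0,-0.5],[0,0,60,0,0,0,-0.5]]}}

```text
time_s: 5.93
eef_pos: [610.6, 121.2, 371.1]
orientation: [-1.594, -0.196, -0.599]
ft_force: [-0.7, -0.8, -4.0]
gripper_width: 51.4
gripper_force: 63.8
```

Request:
{"fn": "play_rows", "kwargs": {"deltas": [[0,0,6,0,0,0,-0.5],[0,0,12,0,0,0,-0.5],[0,0,18,0,0,0,-0.5],[0,0,24,0,0,0,-0.5],[0,0,30,0,0,0,-0.5],[0,0,36,0,0,0,-0.5],[0,0,42,0,0,0,-0.5],[0,0,48,0,0,0,-0.5],[0,0,54,0,0,0,-0.5],[0,0,60,0,0,0,-0.5]]}}

```text
time_s: 6.77
eef_pos: [610.6, 121.2, 371.1]
orientation: [-1.453, 0.616, 0.219]
ft_force: [-0.9, -0.0, -4.4]
gripper_width: 51.8
gripper_force: 63.8
```

Request:
{"fn": "play_rows", "kwargs": {"deltas": [[0,0,6,0,0,0,-0.5],[0,0,12,0,0,0,-0.5],[0,0,18,0,0,0,-0.5],[0,0,24,0,0,0,-0.5],[0,0,30,0,0,0,-0.5],[0,0,36,0,0,0,-0.5],[0,0,42,0,0,0,-0.5],[0,0,48,0,0,0,-0.5],[0,0,54,0,0,0,-0.5],[0,0,60,0,0,0,-0.5]]}}

```text
time_s: 7.6
eef_pos: [610.5, 121.2, 371.1]
orientation: [-1.006, 1.335, 1.026]
ft_force: [0.2, -0.4, -3.3]
gripper_width: 51.6
gripper_force: 63.8
```

Run:
```python
from h import *
from cell import arm
import cv2
log()
cv2.imwrite("pics/w3.png",cv2.resize(arm.read_camera("wrist")["pixels"][:,:,::-1],(400,250)))
```

```text
t 7.6 q [-0.5    0.667  1.723  1.393  1.731  2.324] p [610.5 121.2 371.1]
R [[-0.017, -0.966, 0.258], [0.002, 0.258, 0.966], [-1.0, 0.017, -0.003]] F [ 0.2 -0.4 -3.3] w 51.6 63.80563259124756
```

View pics/w3.png

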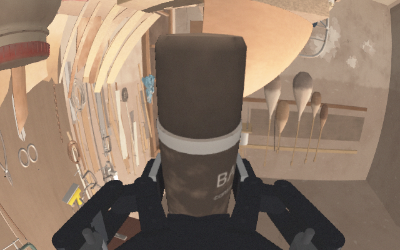

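The view is upside down with the can unmoved in the grip, so the can is inverted. I'll hold it.

Request:
{"fn": "play_rows", "kwargs": {"deltas": [[0,0,0,0,0,0,-0.5],[0,0,0,0,0,0,-0.5],[0,0,0,0,0,0,-0.5],[0,0,0,0,0,0,-0.5],[0,0,0,0,0,0,-0.5],[0,0,0,0,0,0,-0.5],[0,0,0,0,0,0,-0.5],[0,0,0,0,0,0,-0.5],[0,0,0,0,0,0,-0.5],[0,0,0,0,0,0,-0.5]]}}

```text
time_s: 8.48
eef_pos: [611.0, 120.0, 374.4]
orientation: [-1.01, 1.325, 1.019]
ft_force: [0.5, -0.5, -4.8]
gripper_width: 51.5
gripper_force: 63.9
```

Request:
{"fn": "play_rows", "kwargs": {"deltas": [[0,0,0,0,0,0,-0.5],[0,0,0,0,0,0,-0.5],[0,0,0,0,0,0,-0.5],[0,0,0,0,0,0,-0.5],[0,0,0,0,0,0,-0.5],[0,0,0,0,0,0,-0.5],[0,0,0,0,0,0,-0.5],[0,0,0,0,0,0,-0.5],[0,0,0,0,0,0,-0.5],[0,0,0,0,0,0,-0.5]]}}

```text
time_s: 9.32
eef_pos: [611.0, 120.0, 374.4]
orientation: [-1.01, 1.325, 1.02]
ft_force: [0.4, -0.7, -4.5]
gripper_width: 51.7
gripper_force: 63.9
```

Request:
{"fn": "play_rows", "kwargs": {"deltas": [[0,0,0,0,0,0,-0.5],[0,0,0,0,0,0,-0.5],[0,0,0,0,0,0,-0.5],[0,0,0,0,0,0,-0.5],[0,0,0,0,0,0,-0.5],[0,0,0,0,0,0,-0.5],[0,0,0,0,0,0,-0.5],[0,0,0,0,0,0,-0.5],[0,0,0,0,0,0,-0.5],[0,0,0,0,0,0,-0.5]]}}

```text
time_s: 10.15
eef_pos: [611.0, 120.0, 374.4]
orientation: [-1.01, 1.325, 1.02]
ft_force: [-0.1, -0.2, -3.5]
gripper_width: 51.9
gripper_force: 63.9
```

Request:
{"fn": "play_rows", "kwargs": {"deltas": [[0,0,0,0,0,0,-0.5],[0,0,0,0,0,0,-0.5],[0,0,0,0,0,0,-0.5],[0,0,0,0,0,0,-0.5],[0,0,0,0,0,0,-0.5],[0,0,0,0,0,0,-0.5],[0,0,0,0,0,0,-0.5],[0,0,0,0,0,0,-0.5],[0,0,0,0,0,0,-0.5],[0,0,0,0,0,0,-0.5]]}}

```text
time_s: 10.98
eef_pos: [611.0, 120.0, 374.4]
orientation: [-1.01, 1.325, 1.02]
ft_force: [0.7, -0.5, -3.6]
gripper_width: 51.5
gripper_force: 63.9
```

Request:
{"fn": "play_rows", "kwargs": {"deltas": [[0,0,0,0,0,0,-0.5],[0,0,0,0,0,0,-0.5],[0,0,0,0,0,0,-0.5],[0,0,0,0,0,0,-0.5],[0,0,0,0,0,0,-0.5],[0,0,0,0,0,0,-0.5],[0,0,0,0,0,0,-0.5],[0,0,0,0,0,0,-0.5],[0,0,0,0,0,0,-0.5],[0,0,0,0,0,0,-0.5]]}}

```text
time_s: 11.82
eef_pos: [611.0, 120.0, 374.4]
orientation: [-1.01, 1.325, 1.02]
ft_force: [0.1, 0.4, -3.2]
gripper_width: 51.5
gripper_force: 63.9
```

Request:
{"fn": "play_rows", "kwargs": {"deltas": [[0,0,-6,0,0,0,-0.5],[0,0,-12,0,0,0,-0.5],[0,0,-18,0,0,0,-0.5],[0,0,-24,0,0,0,-0.5],[0,0,-30,0,0,0,-0.5],[0,0,-36,0,0,0,-0.5],[0,0,-42,0,0,0,-0.5],[0,0,-48,0,0,0,-0.5],[0,0,-54,0,0,0,-0.5],[0,0,-60,0,0,0,-0.5]]}}

```text
time_s: 12.65
eef_pos: [611.0, 120.0, 374.4]
orientation: [-1.454, 0.603, 0.207]
ft_force: [0.4, 0.4, -4.0]
gripper_width: 51.3
gripper_force: 64.2
```

Request:
{"fn": "play_rows", "kwargs": {"deltas": [[0,0,-6,0,0,0,-0.5],[0,0,-12,0,0,0,-0.5],[0,0,-18,0,0,0,-0.5],[0,0,-24,0,0,0,-0.5],[0,0,-30,0,0,0,-0.5],[0,0,-36,0,0,0,-0.5],[0,0,-42,0,0,0,-0.5],[0,0,-48,0,0,0,-0.5],[0,0,-54,0,0,0,-0.5],[0,0,-60,0,0,0,-0.5]]}}

```text
time_s: 13.48
eef_pos: [611.0, 120.0, 374.4]
orientation: [-1.59, -0.208, -0.613]
ft_force: [0.7, -0.5, -3.5]
gripper_width: 51.7
gripper_force: 64.2
```

Request:
{"fn": "play_rows", "kwargs": {"deltas": [[0,0,-6,0,0,0,-0.5],[0,0,-12,0,0,0,-0.5],[0,0,-18,0,0,0,-0.5],[0,0,-24,0,0,0,-0.5],[0,0,-30,0,0,0,-0.5],[0,0,-36,0,0,0,-0.5],[0,0,-42,0,0,0,-0.5],[0,0,-48,0,0,0,-0.5],[0,0,-54,0,0,0,-0.5],[0,0,-60,0,0,0,-0.5]]}}

```text
time_s: 14.32
eef_pos: [611.0, 120.0, 374.4]
orientation: [-1.399, -1.072, -1.398]
ft_force: [-0.8, 0.3, -3.9]
gripper_width: 51.6
gripper_force: 64.2
```

Run:
```python
from k import *
d=Rt(45,-1,10)[:,2]; print(d)
go(np.array([622,-152,260])+d*[23,23,23],45,-1,10,8)
```

```text
[ 0.69636424  0.69636424 -0.17364818]
t 14.32 q [-0.502  0.664  1.72   1.395  1.736 -0.826] p [611.  120.  374.4]
R [[0.001, 0.966, 0.258], [-0.001, -0.258, 0.966], [1.0, -0.002, 0.001]] F [-0.8  0.3 -3.9] w 51.6 64.2090904712677
fit [274.2 111.  588.  391.7 296.7 114.1] 0.01 | DELTA deg [-30.   -9.8   2.5] m [-0.1181  0.0925 -0.2404] rows>= 6.8
   [-0.56  0.67  1.74  1.38  1.71 -0.85] e0.0000 marg 0.7 wrist [ 519. -193.  366.]
   [-0.61  0.68  1.75  1.38  1.68 -0.87] e0.0000 marg 0.69 wrist [ 505. -218.  357.]
   [-0.66  0.7   1.76  1.37  1.65 -0.89] e0.0000 marg 0.68 wrist [ 490. -242.  349.]
   [-0.71  0.71  1.77  1.37  1.62 -0.91] e0.0000 marg 0.67 wrist [ 477. -264.  341.]
   [-0.76  0.72  1.77  1.37  1.58 -0.93] e0.0000 marg 0.67 wrist [ 464. -285.  333.]
   [-0.8   0.74  1.77  1.38  1.55 -0.94] e0.0000 marg 0.67 wrist [ 452. -306.  324.]
   [-0.84  0.76  1.77  1.39  1.51 -0.95] e0.0000 marg 0.67 wrist [ 441. -325.  316.]
   [-0.87  0.77  1.76  1.4   1.48 -0.97] e0.0000 marg 0.68 wrist [ 431. -343.  308.]
```

Request:
{"fn": "play_rows", "kwargs": {"deltas": [[-2,-0.7,0.2,-0.008,0.006,-0.016,-0.5],[-5,-1.6,0.4,-0.02,0.015,-0.04,-0.5],[-8.5,-2.8,0.7,-0.034,0.026,-0.068,-0.5],[-12,-3.9,1,-0.047,0.037,-0.096,-0.5],[-15.5,-5,1.3,-0.061,0.048,-0.124,-0.5],[-19,-6.2,1.6,-0.075,0.059,-0.152,-0.5],[-22.5,-7.3,1.9,-0.089,0.069,-0.18,-0.5],[-26,-8.5,2.2,-0.102,0.08,-0.208,-0.5],[-28.5,-9.3,2.4,-0.112,0.088,-0.228,-0.5],[-30,-9.8,2.5,-0.118,0.0925,-0.24,-0.5]]}}

```text
time_s: 15.15
eef_pos: [637.9, -138.3, 254.7]
orientation: [-1.939, -0.793, -1.618]
ft_force: [-0.1, 0.6, -3.8]
gripper_width: 51.7
gripper_force: 64.0
```

Request:
{"fn": "play_rows", "kwargs": {"deltas": [[0,0,0,0,0,0,-0.5],[0,0,0,0,0,0,-0.5],[0,0,0,0,0,0,-0.5]]}}

```text
time_s: 15.4
eef_pos: [637.4, -133.9, 256.1]
orientation: [-1.931, -0.798, -1.615]
ft_force: [0.2, 0.3, -3.3]
gripper_width: 51.5
gripper_force: 64.1
```

Run:
```python
from k import *
from h import cloud
from cell import arm
import cv2
im=[]
for n in("top","side"):
    d=arm.read_camera(n); np.savez(n+".npz",**d); im.append(d["pixels"][:,:,::-1])
cv2.imwrite("pics/p4.png",np.vstack([cv2.resize(im[0][60:260,260:580],(640,400))[:300],cv2.resize(im[1][100:250,280:600],(640,300))]))
P,_=cloud("top"); z=P[...,2]
d=Rt(45,-1,10)[:,2]
go(np.array([622,-152,150])+d*23,45,-1,10,2)
S,_=cloud("side")
import json
g=np.array(json.loads(open("log.jsonl").readlines()[-1])["eef_pos"])-d*23; print("grasp pt",g)
for nm,C in(("top",P),("side",S)):
    m=(np.hypot(C[...,0]-g[0],C[...,1]-g[1])<45)&(C[...,2]>g[2]-115)&(C[...,2]<g[2]+115); q=C[m]; print(nm,len(q))
    for lo in range(-110,111,20):
        k=q[(q[:,2]>g[2]+lo)&(q[:,2]<g[2]+lo+20)]
        if len(k)>10: print(lo,len(k),np.median(k,0).round(1),k.min(0).round(),k.max(0).round())
```

```text
t 15.5 q [-0.872  0.772  1.766  1.397  1.475 -0.963] p [ 637.6 -133.7  256.1]
R [[0.127, 0.708, 0.694], [0.122, -0.706, 0.698], [0.984, -0.004, -0.176]] F [ 0.7 -0.2 -4. ] w 51.3 64.09359097480774
fit [274.2 111.  588.  391.7 296.7 114.1] 0.01 | DELTA deg [-0.1  0.1 -0.2] m [-0.1086  0.0023  0.0181] rows>= 2.6
   [-0.87  0.87  1.77  1.41  1.46 -1.07] e0.0000 marg 0.67 wrist [ 431. -342.  253.]
   [-0.87  0.98  1.75  1.42  1.45 -1.16] e0.0000 marg 0.69 wrist [ 431. -343.  198.]
grasp pt [ 621.53711143 -149.75814154  260.12899673]
top 1757
-110 37 [ 604.7 -128.3  163.5] [ 597. -151.  157.] [ 637. -122.  170.]
-90 53 [ 606.2 -128.8  180. ] [ 597. -167.  171.] [ 635. -122.  190.]
-70 34 [ 608.6 -126.4  196.7] [ 598. -167.  190.] [ 635. -122.  207.]
-30 18 [ 601.1 -153.1  241. ] [ 598. -164.  231.] [ 635. -122.  248.]
-10 178 [ 602.1 -126.5  264.7] [ 577. -195.  250.] [ 635. -114.  270.]
10 306 [ 600.  -139.8  277.5] [ 577. -194.  270.] [ 637. -120.  290.]
30 143 [ 606.1 -132.2  305.3] [ 599. -171.  290.] [ 645. -122.  310.]
50 111 [ 606.3 -133.9  320.9] [ 600. -164.  310.] [ 638. -124.  
[... 160 characters left out ...]
 111 [ 612.2 -168.8  162.5] [ 594. -177.  154.] [ 645. -135.  170.]
-90 149 [ 612.2 -168.6  180.3] [ 594. -177.  170.] [ 643. -144.  190.]
-70 146 [ 613.4 -169.6  200.3] [ 594. -177.  190.] [ 646. -144.  210.]
-50 144 [ 613.  -169.3  219.7] [ 595. -176.  210.] [ 645. -140.  230.]
-30 55 [ 620.  -171.8  234.8] [ 602. -176.  230.] [ 642. -164.  243.]
10 111 [ 620.5 -171.1  282.9] [ 597. -192.  270.] [ 644. -143.  290.]
30 169 [ 613.5 -169.3  300.7] [ 596. -179.  290.] [ 647. -140.  310.]
50 161 [ 614.2 -169.6  320.5] [ 598. -178.  310.] [ 646. -139.  330.]
70 161 [ 615.7 -168.9  340.4] [ 599. -177.  330.] [ 647. -145.  350.]
90 101 [ 621.  -160.1  355.6] [ 600. -174.  350.] [ 647. -126.  358.]
```

View pics/p4.png

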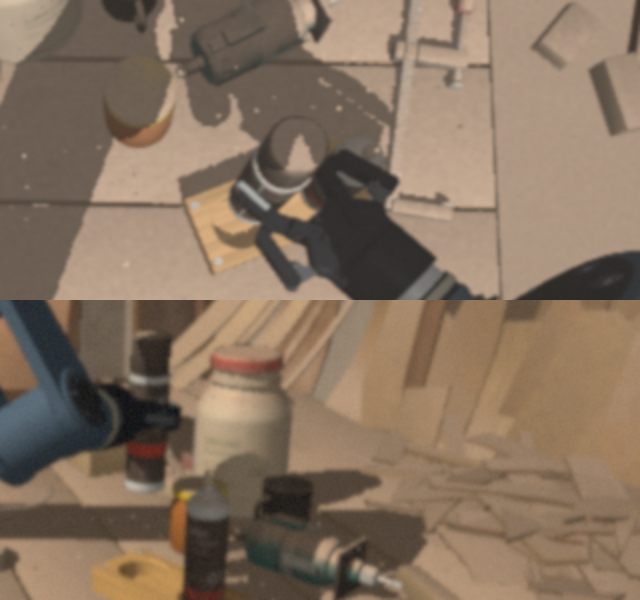

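The can hangs upright over the rack, near (290,150) in the top half and (150,410) in the side half. I'll cross-check the pocket centre from the side camera before lowering.

Run:
```python
from h import cloud
import numpy as np,cv2
for n in("side","top"):
    P,_=cloud(n); x,y,z=P[...,0],P[...,1],P[...,2]
    m=(z>32)&(z<40)&(np.abs(x-643)<110)&(np.abs(y+203)<140)
    m=cv2.morphologyEx(m.astype(np.uint8),cv2.MORPH_OPEN,np.ones((3,3)))>0
    q=P[m]; r=cv2.minAreaRect(q[:,:2].astype(np.float32)); print(n,r,q[:,2].mean())
    # rim of the hole: rack-top points nearest to the guessed centre, per sector
    d=q[:,:2]-[622,-152]; a=np.degrees(np.arctan2(d[:,1],d[:,0]))//20; rr=np.hypot(*d.T)
    pts=np.array([q[a==k][np.argmin(rr[a==k])][:2] for k in np.unique(a) if rr[a==k].min()<42])
    A=np.c_[2*pts,np.ones(len(pts))]; s=np.linalg.lstsq(A,(pts**2).sum(1),rcond=None)[0]
    print(" rim pts",len(pts),"centre",s[:2].round(1),"r",np.sqrt(s[2]+s[:2]@s[:2]).round(1), np.hypot(*(pts-[622,-152]).T).round(0))
```

```text
side ((641.1845092773438, -202.83863830566406), (97.74884796142578, 221.8170166015625), 22.46390724182129) 35.28525044259128
 rim pts 18 centre [ 620.1 -152.8] r 32.4 [35. 35. 31. 37. 30. 32. 32. 32. 30. 30. 33. 29. 31. 33. 29. 33. 34. 37.]
top ((641.31005859375, -199.25775146484375), (93.76345825195312, 206.488525390625), 22.32010841369629) 36.67604956131896
 rim pts 11 centre [ 624.2 -154. ] r 35.3 [32. 34. 42. 32. 33. 32. 33. 33. 35. 33. 32.]
```

The two cameras put the pocket at (620.1, -152.8) and (622.1, -151.8), so I'll aim for (621.3, -152.3).

Request:
{"fn": "play_rows", "kwargs": {"deltas": [[0,0,0,-0.01,0.002,0.0,-0.5],[0,0,0,-0.03,0.002,0.003,-0.5],[0,0,0,-0.05,0.002,0.007,-0.5],[0,0,0,-0.07,0.002,0.0105,-0.5],[0,0,0,-0.085,0.002,0.013,-0.5],[0,0,0,-0.095,0.002,0.015,-0.5],[0,0,0,-0.101,0.002,0.016,-0.5],[0,0,0,-0.106,0.002,0.017,-0.5],[0,0,0,-0.111,0.002,0.018,-0.5],[0,0,0,-0.1145,0.002,0.0185,-0.5]]}}

```text
time_s: 16.33
eef_pos: [637.5, -138.0, 139.6]
orientation: [-1.934, -0.797, -1.616]
ft_force: [-0.6, -1.0, -3.1]
gripper_width: 51.4
gripper_force: 64.0
```

Request:
{"fn": "play_rows", "kwargs": {"deltas": [[0,0,0,0,0,0,-0.5],[0,0,0,0,0,0,-0.5]]}}

```text
time_s: 16.5
eef_pos: [637.4, -138.1, 140.0]
orientation: [-1.934, -0.797, -1.616]
ft_force: [-0.0, 0.5, -4.4]
gripper_width: 51.5
gripper_force: 64.0
```

Run:
```python
from k import *
from h import cloud
from cell import arm
import cv2
d=Rt(45,-1,10)[:,2]
go(np.array([621.3,-152.3,0])+[d[0]*23,d[1]*23,113.5],45,-1,10,1)
im=[]
for n,(a,b,c,e) in (("side",(140,270,320,430)),("top",(110,220,330,460))):
    D=arm.read_camera(n); np.savez(n+".npz",**D); im.append(cv2.resize(D["pixels"][a:b,c:e,::-1],(400,480),interpolation=2))
cv2.imwrite("pics/p5.png",np.hstack(im))
```

```text
t 16.5 q [-0.877  0.989  1.749  1.417  1.444 -1.162] p [ 637.4 -138.1  140. ]
R [[0.127, 0.707, 0.696], [0.122, -0.708, 0.696], [0.984, -0.003, -0.176]] F [-0.   0.5 -4.4] w 51.5 64.04483199119568
fit [274.2 111.  588.  391.7 296.7 114.1] 0.01 | DELTA deg [ 0.   0.1 -0.2] m [-0.0259 -0.0012  0.0059] rows>= 0.6
   [-0.88  1.04  1.74  1.42  1.44 -1.21] e0.0000 marg 0.7 wrist [ 431. -343.  165.]
```

View pics/p5.png

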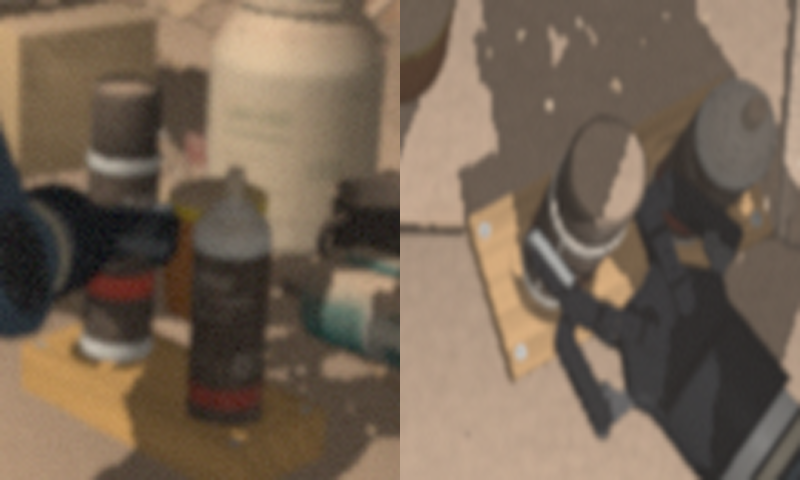

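The can's foot is entering the empty pocket without contact (side half (118,350), top half (550,290)), and the wrist force shows weight only. I'll lower it slowly.

Request:
{"fn": "play_rows", "kwargs": {"deltas": [[0,0,0,-0.003,0,0.0007,-0.5],[0,0,0,-0.006,-0.001,0.0014,-0.5],[0,0,0,-0.009,-0.001,0.002,-0.5],[0,0,0,-0.012,-0.001,0.0028,-0.5],[0,0,0,-0.015,-0.001,0.0034,-0.5],[0,0,0,-0.018,-0.001,0.004,-0.5],[0,0,0,-0.02,-0.001,0.0045,-0.5],[0,0,0,-0.021,-0.001,0.0048,-0.5],[0,0,0,-0.022,-0.001,0.005,-0.5],[0,0,0,-0.022,-0.001,0.005,-0.5]]}}

```text
time_s: 17.43
eef_pos: [637.2, -136.4, 116.9]
orientation: [-1.934, -0.796, -1.615]
ft_force: [0.2, 0.3, -4.0]
gripper_width: 51.5
gripper_force: 64.0
```

Request:
{"fn": "play_rows", "kwargs": {"deltas": [[0,0,0,-0.0005,0,0.0001,-0.5],[0,0,0,-0.001,0,0.0002,-0.5],[0,0,0,-0.0015,0,0.0003,-0.5],[0,0,0,-0.002,0,0.0004,-0.5],[0,0,0,-0.002,0,0.0004,-0.5],[0,0,0,-0.002,0,0.0004,-0.5]]}}

```text
time_s: 17.93
eef_pos: [637.2, -136.4, 115.1]
orientation: [-1.934, -0.797, -1.616]
ft_force: [0.8, 0.3, -3.8]
gripper_width: 51.3
gripper_force: 64.0
```

Request:
{"fn": "play_rows", "kwargs": {"deltas": [[0,0,0,-0.0003,0,0.0001,-0.5],[0,0,0,-0.0006,0,0.0001,-0.5],[0,0,0,-0.001,0,0.0002,-0.5],[0,0,0,-0.001,0,0.0002,-0.5]]}}

```text
time_s: 18.27
eef_pos: [637.2, -136.4, 113.9]
orientation: [-1.934, -0.796, -1.615]
ft_force: [0.7, 0.1, -4.5]
gripper_width: 51.4
gripper_force: 64.0
```

Request:
{"fn": "play_rows", "kwargs": {"deltas": [[0,0,0,-0.0003,0,0.0001,-0.5],[0,0,0,-0.0005,0,0.0001,-0.5],[0,0,0,-0.0005,0,0.0001,-0.5]]}}

```text
time_s: 18.52
eef_pos: [637.3, -136.4, 113.5]
orientation: [-1.934, -0.797, -1.616]
ft_force: [-0.5, -0.2, -4.1]
gripper_width: 51.4
gripper_force: 64.0
```

Request:
{"fn": "play_rows", "kwargs": {"deltas": [[0,0,0,-0.0003,0,0.0001,-0.5],[0,0,0,-0.0005,0,0.0001,-0.5],[0,0,0,-0.0005,0,0.0001,-0.5]]}}

```text
time_s: 18.77
eef_pos: [637.3, -136.4, 113.3]
orientation: [-1.933, -0.796, -1.616]
ft_force: [0.1, 0.7, -2.4]
gripper_width: 51.9
gripper_force: 64.0
```

Weight is starting to transfer, right at the predicted height of 113.3. A couple more small steps.

Request:
{"fn": "play_rows", "kwargs": {"deltas": [[0,0,0,-0.0003,0,0,-0.5],[0,0,0,-0.0004,0,0.0001,-0.5],[0,0,0,-0.0004,0,0.0001,-0.5]]}}

```text
time_s: 19.02
eef_pos: [637.3, -136.3, 113.3]
orientation: [-1.933, -0.796, -1.617]
ft_force: [-1.4, 0.1, -0.2]
gripper_width: 51.4
gripper_force: 64.0
```

Request:
{"fn": "play_rows", "kwargs": {"deltas": [[0,0,0,-0.0002,0,0,-0.5],[0,0,0,-0.0003,0,0.0001,-0.5],[0,0,0,-0.0003,0,0.0001,-0.5]]}}

```text
time_s: 19.27
eef_pos: [637.4, -136.3, 113.3]
orientation: [-1.932, -0.796, -1.618]
ft_force: [-1.0, -0.7, 3.5]
gripper_width: 51.7
gripper_force: 64.0
```

The can is seated, so I'll release to a partial opening.

Request:
{"fn": "play_rows", "kwargs": {"deltas": [[0,0,0,0,0,0,0.25],[0,0,0,0,0,0,0.3],[0,0,0,0,0,0,0.4],[0,0,0,0,0,0,0.5],[0,0,0,0,0,0,0.6],[0,0,0,0,0,0,0.65],[0,0,0,0,0,0,0.65],[0,0,0,0,0,0,0.65]]}}

```text
time_s: 19.93
eef_pos: [637.4, -136.4, 112.2]
orientation: [-1.934, -0.797, -1.616]
ft_force: [0.6, -0.1, 0.4]
gripper_width: 70.5
gripper_force: 0.0
```

Run:
```python
from k import *
from h import cloud,log
from cell import arm
import cv2
log()
d=arm.read_camera("wrist"); cv2.imwrite("pics/w6.png",cv2.resize(d["pixels"][:,:,::-1],(480,300)))
```

```text
t 19.93 q [-0.875  1.041  1.739  1.424  1.436 -1.203] p [ 637.4 -136.4  112.2]
R [[0.128, 0.706, 0.696], [0.122, -0.708, 0.696], [0.984, -0.004, -0.177]] F [ 0.6 -0.1  0.4] w 70.5 0.0
```

View pics/w6.png

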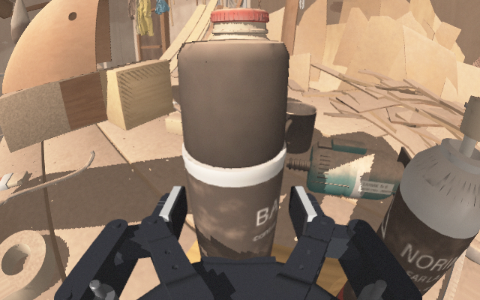

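Both fingers are clear of the can (gaps at columns 180 and 295), and the nozzle can at (435,200) is untouched. I'll back straight out.

Request:
{"fn": "play_rows", "kwargs": {"deltas": [[0,0,0,0,0,-0.008,0.65],[0,0,0,0,0,-0.02,0.65],[0,0,0,0,0,-0.035,0.65],[0,0,0,0,0,-0.05,0.65],[0,0,0,0,0,-0.065,0.65],[0,0,0,0,0,-0.08,0.65],[0,0,0,0,0,-0.095,0.65],[0,0,0,0,0,-0.11,0.65],[0,0,0,0,0,-0.12,0.65],[0,0,0,0,0,-0.12,0.65]]}}

```text
time_s: 20.82
eef_pos: [552.8, -222.8, 133.8]
orientation: [-1.937, -0.795, -1.619]
ft_force: [0.0, 0.1, -0.1]
gripper_width: 70.6
gripper_force: 0.0
```

Run:
```python
from h import cloud,log
from cell import arm
import numpy as np,cv2
log(); im=[]
for n,(a,b,c,e) in (("side",(140,270,320,430)),("top",(80,290,330,460))):
    D=arm.read_camera(n); np.savez(n+".npz",**D); im.append(cv2.resize(D["pixels"][a:b,c:e,::-1],(380,480),interpolation=2))
    C,_=cloud(n)
    for nm,g in(("capped",(621.3,-152.3)),("nozzle",(664,-255))):
        m=(np.hypot(C[...,0]-g[0],C[...,1]-g[1])<40)&(C[...,2]>45); q=C[m]
        for lo,hi in((50,80),(110,140),(140,170),(190,225)):
            k=q[(q[:,2]>lo)&(q[:,2]<hi)]
            if len(k)>10: print(n,nm,lo,len(k),np.median(k,0).round(1),"mid",((k.min(0)+k.max(0))/2).round(1),"zmax",k[:,2].max().round(1))
cv2.imwrite("pics/f.png",np.hstack(im))
```

```text
t 20.82 q [-1.095  1.     1.749  1.222  1.52  -1.195] p [ 552.8 -222.8  133.8]
R [[0.127, 0.704, 0.699], [0.123, -0.71, 0.693], [0.984, -0.002, -0.177]] F [ 0.   0.1 -0.1] w 70.6 0.0
side capped 50 109 [ 623.2 -173.9   62.1] mid [ 622.8 -170.8   65.1] zmax 79.9
side capped 110 207 [ 611.8 -171.6  125.2] mid [ 619.9 -164.5  124.8] zmax 139.5
side capped 140 222 [ 611.5 -170.9  155.1] mid [ 618.7 -162.2  154.9] zmax 169.8
side capped 190 239 [ 615.  -166.1  206.7] mid [ 619.3 -153.1  202. ] zmax 214.0
side nozzle 50 227 [ 650.8 -276.4   65.2] mid [ 659.2 -267.9   65. ] zmax 79.9
side nozzle 110 242 [ 650.4 -277.   125.5] mid [ 660.  -264.8  125. ] zmax 139.9
side nozzle 140 262 [ 650.4 -276.5  155.8] mid [ 659.2 -266.7  155.1] zmax 170.0
side nozzle 190 43 [ 659.3 -260.2  200.4] mid [ 660.7 -257.4  199.5] zmax 208.0
top capped 50 57 [ 603.5 -133.3   66.9] mid [ 615.1 -144.3   64.9] zmax 79.7
top capped 110 68 [ 602.8 -133.6  124.9] mid [ 615.2 -143.3  124.9] zmax 139.6
top capped 140 103 [ 603.5 -133.9  161.3] mid [ 619.2 -147.5  155.1] zmax 169.8
top capped 190 553 [ 619.7 -148.   213.7] mid [ 622. -150.  204.] zmax 217.7
top nozzle 50 87 [ 646.8 -236.7   65.4] mid [ 658.9 -249.3   65. ] zmax 79.9
top nozzle 110 111 [ 646.9 -236.   124.8] mid [ 656.1 -249.6  125.2] zmax 139.9
top nozzle 140 171 [ 647.4 -238.4  162.6] mid [ 662.2 -255.2  155.1] zmax 170.0
top nozzle 190 55 [ 661.8 -254.2  206.6] mid [ 662.5 -254.7  201.1] zmax 210.7
```

View pics/f.png

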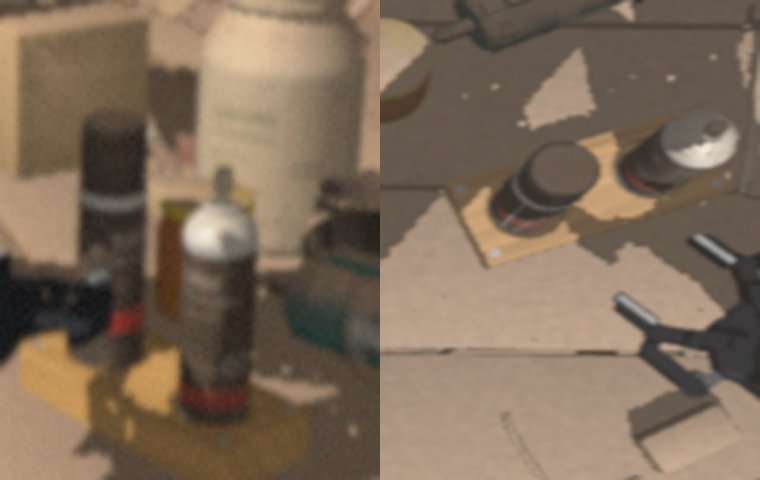

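Both cans stand upright in their pockets (top half: capped (545,190), nozzle (680,155)). The capped can's top is at z 214, which is the pocket floor at 12 plus its 202 height. The gripper is clear, so I'll hand the job in.

```bash
python3 -c "
from cell import arm;print(arm.close_job())"
```

```text
the job is handed in; nothing more can be done
None
```

I turned the capped can over, held it upside down for about 4 s, and set it gently upright in the rack's empty pocket; the job is handed in at about 21 s, but no verdict was returned.

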